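# Set the drained parts basket out to dry

## Robot

A 7-joint arm with a two-finger parallel gripper is mounted at the origin on the work surface. World frame = base frame: x ahead of the robot, y to its left, z up, the work surface at z = 0. Lengths are in mm, angles in degrees, forces in N, time in s.
With the tool pointing down it reaches from about 425 to 875 mm from the base axis. Payload 8.4 kg.
Tool frame: the origin (TCP) lies where the fingers leave the gripper's body, on its centre line; the fingertips stand 70 mm ahead of it and the grasp point (between the pads) lies 51 mm ahead of it; x points along the fingers, z is the direction in which the jaws open and shut, and the axes are right-handed (so a half turn about x gives the same grasp; the last joint's range is limited). The gripper opens to 87 mm and grips with 3 to 60 N. Pads are 19 mm wide; open, the fingers measure 117 mm over their backs; the gripper's body (75 mm by 190 mm) begins 51 mm behind the grasp point.
Start: joints at [-80.913, 19.091, 2.286, 83.961, -0.768, 76.965, -3.352], TCP at [165.724, 628.493, 292.246] pointing down, gripper open.
Joint ranges: [-147.57, 147.57], [-21.85, 119.76], [-74.77, 79.35], [14.55, 137.4], [-85.83, 265.84], [4.83, 119.75], [-152.11, 152.11]. Speed limits (degrees/s): [127.2, 127.2, 159.86, 159.86, 180, 180, 180].

## Interface

Orientations are given as [roll, pitch, yaw] about the fixed x, y, z axes, in that order (R = Rz(yaw) Ry(pitch) Rx(roll)).
In Python, from workcell import env gives the robot as it stands.
- The arm moves only by the tool carry_out, never from a script. Its argument "steps" is a list of rows, each a list of 2 entries, a list of its own where there are three numbers: the shift along the tool's x, y, z in units of 30 mm (1.0 is 30 mm), then the turn about the tool's x in units of 6 degrees (1.0 is 6 degrees). A call has 1 to 20 rows; each row shifts and turns the commanded pose from where the row before left it, along the tool's axes as they then stand; what a row does not reach is not made up. A row lasts 1/10 s, in which the tool goes at most 50 mm and 8.59 degrees, less where a joint would pass 70% of its speed; a pose out of reach is approached as far as the arm can. A call is refused whole if a number of a shift passes 1 or a number of a turn 1, either way. A call with a gripper value outside its range is refused whole. "gripper" is the closure, from 0 (fully open) to 1 (shut), set as the call begins (left out, the last holds). The fingers move at their own pace and stop on an object; the grip force is fixed at half the most. Time passes only in rows, so rows that do not move let the fingers close. It gives the time, the measured TCP pose, the force and the opening at its end, in the units of the state.
- env.read_state(): the state, without advancing time (a new reading comes with each control period).
- env.grab_frame(name): name is "side" or "top" or "wrist"; returns a dict with "color" (384x512x3 uint8, red, green, blue), "mtx" (3x3 intrinsics, pixels), "dist_coeffs" ([k1, k2, p1, p2, k3] as OpenCV has them; the pictures are not rectified), "R" (3x3) and "t" (3): a world point X has camera coordinates R X + t. Camera axes: x right, y down, z forward; pixel columns grow to the right and rows downward; lengths in mm; the calibration is good to about 2 mm. A picture is of the moment at which its call begins. There is no depth.
- env.finish_job(): hands the job in, once; it reports no verdict.
Trained networks look in a picture, given as the dict that the camera call returned (one of the last four; its "shot" number tells which), for a name from the list of things; names that differ only in an ending like _2 or _b are one class to them, and where a whole thing is asked for, a point or a joint stands for the part that bears it (a point fixed in the world has none). Each returns a list of dicts, best first, with "p" (0 to 1); they miss things now and then, are a little off and sometimes report something else, mostly with a low value. They report only what shows in the picture. A call takes as long as a camera call. They do not tell look-alikes from the thing itself.
- env.recognise(query, picture): "extent" ([left, top, right, bottom] in pixels, round what is visible of it).
- env.cut_out(query, picture): "region" (384x512 bool, what is visible of it) and "extent" ([left, top, right, bottom] in pixels, round what is visible of it).
The state is a dict: "clock": time; "joint_pos": joint angles; "qvel": joint speeds; "effort": joint torques, N m; "tool_pos": TCP position; "tool_rot": TCP orientation; "ft_force": force on the tool from outside, world axes, zero at the start; "ft_torque": the same for the moment, N m; "grip_width": opening from 0.0 (shut) to 1.0 (fully open).
Only numpy, scipy, OpenCV 4.12 (cv2) and the standard library are available. Lean on these libraries where they do the work, as an engineer would, in place of code of your own. Each camera call takes 0.05 s, during which the arm holds its last target. There are 200 camera calls.

## Task

The washed bottom-bracket cups have drained: lift the wire basket off the drain stand, set it down gently on the black mat beside, square with the mat and wholly on it, and fold its handle down. Then spread the heaped cups in the basket into one even layer, none on another and with a finger's breadth (about 15 mm) between them, and last of all switch the blower fully on. Do not tip the basket, keep the cups in it, and leave everything else on the bench as it is.

Things in the scene. Friction and masses are not known exactly. Their poses are not given: they have to be found in the camera images.
- stand: Fixed steel drain stand: a drip tray 300 x 210 mm, 18 mm deep, with four posts carrying a rail frame whose top is at 70 mm; corner lips rise 15 mm above the rails (to 85 mm) and keep the basket from sliding, about 4 mm clear of it. Origin at the centre of its underside on the bench; x along its long side, z up.
- basket: Loose open wire parts basket, 250 x 170 mm outside, 55 mm tall, about 0.32 kg (0.63 kg with handle and parts); wire walls 4 mm, perforated floor 4 mm thick; inside 242 x 162 mm. It starts on the rails of the drain stand, long sides parallel to the stand's; the bail's arms make it 268 mm long over all. Origin at the centre of its underside; x along its long side, z up.
- bail (a joint): Angle of the bail handle, rad: 0 upright, + towards the basket's -y side, - towards its +y side, stops at +1.5 and -1.5 (down outside a long wall, its bar 50 mm above the basket's underside, 110 mm out from its middle). Hinged at the middle of the short walls, 50 mm above the underside. Friction holds it near upright; pushed over 0.5 rad or more it drops the rest of the way by itself.
- bail_grip (a point): Middle of the bail's grip: a round plastic sleeve 14 mm in diameter and 104 mm long, parallel to the basket's x axis, 110 mm from the hinge line (160 mm above the basket's underside when upright). Turns with the bail: its z axis points from the hinge line to the grip.
- mat: Fixed black ribbed rubber drying mat lying on the bench, 300 x 210 mm, 4 mm thick. Origin at the centre of its underside; x along its long side, +y towards the blower.
- blower: Fixed low grey bench blower standing along the mat's long side: 234 mm long (x), 84 mm deep (y), 98 mm tall, its louvred outlet facing the mat (-y); its front is 128 mm from the middle of the mat. The toggle switch is in the middle of its top. Origin at the centre of its underside, axes parallel to the mat's.
- switch (a joint): Angle of the blower's toggle switch, rad: 0 off (leaning 0.5 rad from upright towards the blower's -x end), 1.0 fully on (leaning 0.5 rad towards its +x end). It turns about the blower's y axis and stays where it is left; a push of a few newtons moves it.
- switch_tip (a point): Tip of the steel toggle lever, a round bat 40 mm long, 7 mm thick at its foot and 12 mm at its tip, on a small steel plate on top of the blower. It pivots 102 mm above the bench, over the blower's middle.
- cup0: one of five identical loose dark metal bottom-bracket cups (45 g): a notched flange 42 mm across, 9 mm thick, under a threaded barrel 34 mm across, 13 mm tall; 22 mm tall in all. Origin on its axis at mid-height; z along the axis, towards the barrel. At the start all stand flange down, four touching in a diamond on the basket floor, one on top: this one.
- cup1: one of five identical loose dark metal bottom-bracket cups (45 g): a notched flange 42 mm across, 9 mm thick, under a threaded barrel 34 mm across, 13 mm tall; 22 mm tall in all. Origin on its axis at mid-height; z along the axis, towards the barrel. At the start all stand flange down, four touching in a diamond on the basket floor, one on top; this is one of the lower four.
- cup2: one of five identical loose dark metal bottom-bracket cups (45 g): a notched flange 42 mm across, 9 mm thick, under a threaded barrel 34 mm across, 13 mm tall; 22 mm tall in all. Origin on its axis at mid-height; z along the axis, towards the barrel. At the start all stand flange down, four touching in a diamond on the basket floor, one on top; this is one of the lower four.
- cup3: one of five identical loose dark metal bottom-bracket cups (45 g): a notched flange 42 mm across, 9 mm thick, under a threaded barrel 34 mm across, 13 mm tall; 22 mm tall in all. Origin on its axis at mid-height; z along the axis, towards the barrel. At the start all stand flange down, four touching in a diamond on the basket floor, one on top; this is one of the lower four.
- cup4: one of five identical loose dark metal bottom-bracket cups (45 g): a notched flange 42 mm across, 9 mm thick, under a threaded barrel 34 mm across, 13 mm tall; 22 mm tall in all. Origin on its axis at mid-height; z along the axis, towards the barrel. At the start all stand flange down, four touching in a diamond on the basket floor, one on top; this is one of the lower four.
- spray_can: Bystander, to be left alone: aerosol can, 65 mm across, 190 mm tall, dark, black cap; stands beyond the work. Origin at the centre of its underside.
- degreaser_can: Bystander, to be left alone: aerosol can, 65 mm across, 170 mm tall, bare aluminium, black cap; stands beyond the work. Origin at the centre of its underside.
- oil_bottle: Bystander, to be left alone: white plastic oil bottle, 42 mm across, 115 mm tall; stands beside the mat on the side away from the blower, 185 to 195 mm from the middle of the mat. Origin at the centre of its underside.
- wrench: Bystander, to be left alone: steel open-ended wrench, 190 mm long, lying beyond the work. Origin at the centre of its underside (midway along its length).
- tape_roll: Bystander, to be left alone: roll of grey tape lying flat beside the mat on the side away from the blower, 80 mm across, 24 mm tall. Origin at the centre of its underside.
- cassette: Bystander, to be left alone: stack of steel sprockets lying flat, 107 mm across, 34 mm tall. Origin at the centre of its underside.
- brush_cup: Bystander, to be left alone: steel cup, 68 mm across, 75 mm tall, with a wooden brush handle sticking out up to 150 mm; stands beyond the work. Origin at the centre of its underside.
Mind the look-alikes: they are no part of the job. Leave any orange look-alike of the cup0 alone.

How it is judged (in metres and radians):
On the way, in this order (a step that is already met when the one before it is completed fails the run):
1. the basket is lifted clear of the drain stand's lips (z of basket in the frame of stand above 0.09 m), for 0.1 s.
2. the basket stands on the mat, square with it (x of basket in the frame of mat between -0.04 and 0.04 m and y of basket in the frame of mat between -0.035 and 0.035 m and height (world z) of basket below 0.009 m and angle between basket's own z axis and vertical below 0.06 rad and angle between the x axis of basket and the x axis of mat, either way round below 0.25 rad and linear speed of basket below 0.02 m/s), for 0.2 s.
3. the handle is folded down to either side (x of basket in the frame of mat between -0.04 and 0.04 m and y of basket in the frame of mat between -0.035 and 0.035 m and height (world z) of basket below 0.009 m and angle between basket's own z axis and vertical below 0.06 rad and angle between the x axis of basket and the x axis of mat, either way round below 0.25 rad and (value of joint bail above 1.3 rad or value of joint bail below -1.3 rad)), for 0.2 s.
4. the cups lie in one layer on the basket's floor, apart from one another (all of step 3 and z of cup0 in the frame of basket between 0 and 0.029 m and x of cup0 in the frame of basket between -0.125 and 0.125 m and y of cup0 in the frame of basket between -0.085 and 0.085 m and z of cup1 in the frame of basket between 0 and 0.029 m and x of cup1 in the frame of basket between -0.125 and 0.125 m and y of cup1 in the frame of basket between -0.085 and 0.085 m and z of cup2 in the frame of basket between 0 and 0.029 m and x of cup2 in the frame of basket between -0.125 and 0.125 m and y of cup2 in the frame of basket between -0.085 and 0.085 m and z of cup3 in the frame of basket between 0 and 0.029 m and x of cup3 in the frame of basket between -0.125 and 0.125 m and y of cup3 in the frame of basket between -0.085 and 0.085 m and z of cup4 in the frame of basket between 0 and 0.029 m and x of cup4 in the frame of basket between -0.125 and 0.125 m and y of cup4 in the frame of basket between -0.085 and 0.085 m and horizontal distance between cup0 and cup1 above 0.052 m and horizontal distance between each of cup0, cup1 and cup2 above 0.052 m and horizontal distance between each of cup0, cup1, cup2 and cup3 above 0.052 m and horizontal distance between each of cup0, cup1, cup2, cup3 and cup4 above 0.052 m), for 0.2 s.
5. the blower is switched on (value of joint switch above 0.8 rad), for 0.2 s.
At the end, for the whole second after the job is handed in: Basket upright at rest on the mat, middle within 40 mm lengthways and 35 mm across of the mat's, within 0.25 rad of square; handle folded 1.3 rad or more; all five cups in it in one layer (middles under 25 mm above its floor), middles 52 mm or more apart (10 mm gaps); switch past 0.8 rad (all of step 4 and value of joint switch above 0.8 rad and linear speed of each of basket, cup0, cup1, cup2, cup3, cup4 below 0.02 m/s); the robot touches nothing.
It fails at once if the basket is tipped more than 0.35 rad (angle between basket's own z axis and vertical above 0.35 rad).
It fails at once if the basket is dropped (moves faster than 0.35 m/s within 30 mm of the bench) (height (world z) of basket below 0.03 m and linear speed of basket above 0.35 m/s).
It fails at once if a cup falls out of the basket onto the bench, mat, stand or blower (contact force between any of cup0, cup1, cup2, cup3, cup4 and mat above 0.1 N or contact force between any of cup0, cup1, cup2, cup3, cup4 and stand above 0.1 N or contact force between any of cup0, cup1, cup2, cup3, cup4 and blower above 0.1 N or horizontal distance between any of cup0, cup1, cup2, cup3, cup4 and basket above 0.16 m).
It fails at once if a bystander is moved more than 30 mm (distance of any of spray_can, degreaser_can, oil_bottle, wrench, tape_roll, cassette, brush_cup from where it was at the start of the episode above 0.03 m).
It fails at once if a bystander is knocked over (angle between any of spray_can, degreaser_can, oil_bottle, tape_roll, cassette, brush_cup's own z axis and vertical above 0.5 rad).
It also fails if it takes over 72 s, if anything falls off the work surface, if the arm or the gripper's body presses on something with over 40 N, if the wrist force passes 120 N, or if a joint passes its speed limit or range.

## Working session

There is one attempt and no reset: what is moved stays moved. The work goes in short steps, Python scripts to look and compute and a tool call to move; the robot and the scene stay as the last step left them, time stands still between calls to the robot, and variables do not carry over. Pictures are saved under pics/ and viewed, on a budget of 10 in all, crops included, one or two more only if the job needs it, and the job is handed in when it is done.

Besides the shell and the picture viewer there is one more tool, called after "Request:" by a JSON object that holds its "fn" and its "kwargs", one argument or row to a line. carry_out: Moves the arm, as the interface text tells. Its arguments: {"type":"object","properties":{"steps":{"type":"array"},"gripper":{"type":"number"}},"required":["steps"]}

```bash
ls; mkdir -p pics
cat > h.py <<'E'
import numpy as np, cv2
from workcell import env
def ray(f,uv):
    p=cv2.undistortPoints(np.array([[uv]],float),np.array(f["mtx"]),np.array(f["dist_coeffs"]))[0,0]
    R=np.array(f["R"]);t=np.array(f["t"]).ravel()
    return -R.T@t, R.T@np.array([p[0],p[1],1.])
def atz(f,uv,z):
    c,d=ray(f,uv); return c+d*(z-c[2])/d[2]
def proj(f,X):
    R=np.array(f["R"]);t=np.array(f["t"]).ravel()
    return cv2.projectPoints(np.array(X,float).reshape(-1,1,3),cv2.Rodrigues(R)[0],t,np.array(f["mtx"]),np.array(f["dist_coeffs"]))[0].reshape(-1,2)
def save(f,name,scale=1):
    im=cv2.cvtColor(f["color"],cv2.COLOR_RGB2BGR)
    cv2.imwrite("pics/"+name,cv2.resize(im,None,fx=scale,fy=scale))
E
python3 - <<'E'
from h import *
np.set_printoptions(precision=1,suppress=True)
a=env.grab_frame("top");b=env.grab_frame("side")
im=np.hstack([a["color"],b["color"]]);
cv2.imwrite("pics/top.png",cv2.cvtColor(cv2.resize(a["color"],(800,600)),cv2.COLOR_RGB2BGR))
cv2.imwrite("pics/side.png",cv2.cvtColor(cv2.resize(b["color"],(800,600)),cv2.COLOR_RGB2BGR))
for n,z in dict(stand=40,basket=110,bail_grip=230,mat=4,blower=98,switch_tip=137,cup0=120,spray_can=190,oil_bottle=115,tape_roll=24,cassette=34,brush_cup=75,degreaser_can=170,wrench=5).items():
    for q,f in(("T",a),("S",b)):
        for r in env.recognise(n,f)[:2]:
            e=r["extent"];print(n,q,round(r["p"],2),np.array(e),atz(f,((e[0]+e[2])/2,(e[1]+e[3])/2),z)[:2])
for f in(a,b): print(ray(f,(256,192)))
s=env.read_state();print(s)
E
```

```text
pics
stand T 0.73 [279.  147.4 366.9 262.8] [ 543.3 -212.4]
stand S 0.77 [237.9 212.5 361.4 323.4] [ 529.5 -235.6]
stand S 0.69 [290.9 138.9 315.3 194.1] [856.2 133.9]
basket T 0.74 [318.1 182.4 331.8 190.8] [ 587.  -208.6]
basket T 0.64 [285.9 143.5 369.9 249.3] [ 559.8 -215.8]
basket S 0.71 [252.  185.3 356.4 291.1] [ 563.3 -206.3]
bail_grip T 0.6 [312.5 137.9 350.3 243.2] [ 559.7 -204.7]
bail_grip S 0.74 [272.4 187.  338.5 266.2] [ 504.7 -265.1]
mat T 0.79 [128.2 153.9 215.1 263.3] [542.5 228.7]
mat S 0.67 [172.3 163.5 269.6 224. ] [540.3 208.8]
mat S 0.21 [251.4 185.4 358.5 294.3] [ 635.9 -137.4]
blower T 0.8 [ 83.6 153.9 131.  241.6] [565.5 389.3]
blower T 0.65 [223.9 222.2 250.8 246.1] [460.8  33.1]
blower S 0.77 [168.7 133.4 238.8 181.9] [540.5 320.6]
cup0 T 0.75 [309.3 286.6 328.1 302.7] [ 297.9 -180.6]
cup0 T 0.71 [323.2 189.  334.5 206.9] [ 554.3 -216.5]
cup0 S 0.8 [207.4 298.7 225.9 317. ] [ 259.8 -267.6]
cup0 S 0.77 [293.1 236.8 313.2 253.9] [ 537.1 -231.6]
spray_can T 0.68 [210.7  99.1 235.5 135.6] [761.8  64.8]
spray_can S 0.64 [296.7 140.2 315.8 192.2] [710.7 -34.4]
oi
[... 869 characters left out ...]
greaser_can S 0.84 [324.6 173.1 350.3 218.6] [ 705.6 -176.1]
wrench T 0.95 [140.6 127.5 199.2 142.8] [764.3 235.9]
wrench S 0.72 [252.4 159.  284.7 186.9] [754.7 214.5]
(array([ 407.3,   -4.3, 1364.7]), array([ 0.1, -0. , -1. ]))
(array([  70.5, -700.9,  803.4]), array([ 0.4,  0.7, -0.6]))
{'clock': 1.5, 'joint_pos': array([-80.9,  19.1,   2.3,  84. ,  -0.8,  77. ,  -3.4]), 'qvel': array([-0.1,  0. ,  0.1, -0. , -0.1, -0. ,  0.1]), 'effort': array([ -0. , -65.6,   1.3, -40.4,  -0.1,   0. ,   0. ]), 'tool_pos': array([165.7, 628.5, 292.2]), 'tool_rot': array([-179. ,   90. , -103.7]), 'ft_force': array([ 0.3,  0.6, -0.4]), 'ft_torque': array([ 0., -0.,  0.]), 'grip_width': 0.9994866941376093}
```

View pics/top.png

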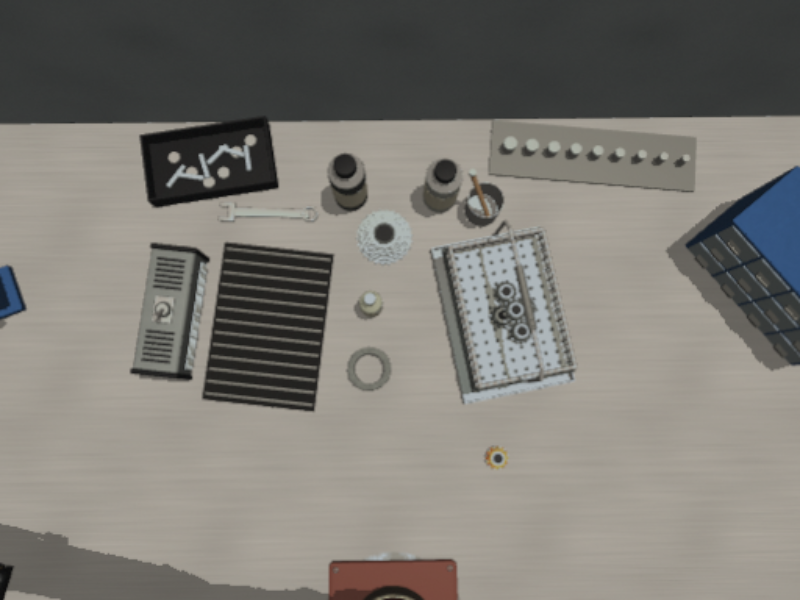

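View pics/side.png

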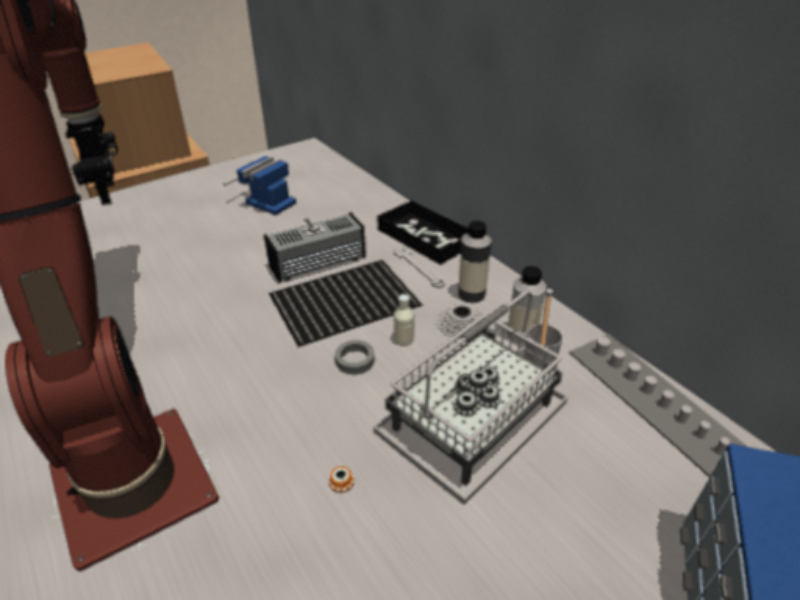

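The top view shows the basket with a dark heap of five cups at about (512,312), its bail upright, and the mat at (268,325). The blower switch is at (162,310). The orange cup at (498,458), outside the basket, is the look-alike and I'll leave it alone.

```bash
cat >> h.py <<'E'
from scipy.spatial.transform import Rotation as Ro
np.set_printoptions(precision=1,suppress=True)
def worldrect(f,reg,z):
    c=cv2.findContours(reg.astype(np.uint8),cv2.RETR_EXTERNAL,cv2.CHAIN_APPROX_NONE)[0]
    c=max(c,key=cv2.contourArea).reshape(-1,2)
    w=np.array([atz(f,p,z)[:2] for p in c],np.float32)
    return cv2.minAreaRect(w)
def plan(target,yawvec=None,s=None):
    """target: world TCP xyz; yawvec: wanted jaw direction (xy). Prints shift in 30mm units (tool axes, now) and turn in 6deg units"""
    s=s or env.read_state(); R=Ro.from_euler("xyz",s["tool_rot"],degrees=True).as_matrix()
    print("tcp",s["tool_pos"],"x",R[:,0],"y",R[:,1],"z",R[:,2],"clk",s["clock"])
    a=0
    if yawvec is not None:
        v=np.array([*yawvec,0.]); 
        a=np.degrees(np.arctan2(-(R[:,1]@v),R[:,2]@v)); a=(a+90)%180-90
    d=R.T@(np.array(target)-s["tool_pos"])
    print("shift units (tool axes now)",np.round(d/30,2),"turn",round(a,1),"deg =",round(a/6,2))
    R2=R@Ro.from_euler("x",a,degrees=True).as_matrix()
    print("shift units after turn",np.round(R2.T@(np.array(target)-s["tool_pos"])/30,2), "z then",R2[:,2])
E
python3 - <<'E'
from h import *
f=env.grab_frame("top")
for n,z in (("mat",4),("stand",9),("blower",98),("basket",125)):
    for r in env.cut_out(n,f)[:2]: print(n,r["p"],worldrect(f,r["region"],z))
k=1.5625
for nm,pts,z in(("mat",[(226,243),(333,255),(314,409),(204,398)],4),("rim",[(445,250),(546,230),(575,368),(478,388)],125),("blowtop",[(151,247),(206,251),(190,377),(135,373)],98),("sw",[(162,311)],120),("grip",[(516,268),(533,328)],230),("baseends",[(508,226),(541,380)],120)):
    print(nm,np.array([atz(f,(p[0]/k,p[1]/k),z)[:2] for p in pts]))
for n in("switch_tip","switch","bail_grip","bail"):
    print(n,[(r["p"],r["extent"]) for r in env.recognise(n,f)[:2]])
E
```

```text
mat 0.73 ((544.1316528320312, 229.78762817382812), (213.8849334716797, 307.2042236328125), 83.6025619506836)
stand 0.77 ((560.3826904296875, -210.57470703125), (299.0198059082031, 212.65505981445312), 10.943122863769531)
blower 0.58 ((563.4136962890625, 385.0370178222656), (101.25586700439453, 231.0087127685547), 82.86243438720703)
basket 0.84 ((566.2866821289062, -207.51551818847656), (285.39215087890625, 183.7681121826172), 11.342900276184082)
mat [[703.  310.8]
 [677.1 106.3]
 [386.3 142.2]
 [409.5 346.5]]
rim [[ 659.6  -99. ]
 [ 693.  -277. ]
 [ 451.3 -316.8]
 [ 419.6 -149.8]]
blowtop [[676.9 421.7]
 [668.5 324.2]
 [445.9 347.3]
 [454.2 442.6]]
sw [[559.3 392. ]]
grip [[ 607.6 -203.5]
 [ 511.2 -227. ]]
baseends [[ 702.2 -211.4]
 [ 431.8 -258.8]]
switch_tip []
switch [(0.59, [311.9, 195.5, 327.0, 210.1])]
bail_grip [(0.87, [323.3, 140.8, 348.4, 244.1])]
bail [(0.98, [314.7, 139.4, 351.3, 243.4]), (0.56, [299.1, 107.9, 322.7, 144.8])]
```

Run:
```python
from h import *
plan([555,250,350]); plan([559,-213,350],[-0.19,0.98])
```

```text
tcp [165.7 628.5 292.3] x [ 0.  0. -1.] y [-1.   0.3 -0. ] z [0.3 1.  0. ] clk 1.95
shift units (tool axes now) [ -1.9 -15.8  -8.9] turn 0 deg = 0.0
shift units after turn [ -1.9 -15.8  -8.9] z then [0.3 1.  0. ]
tcp [165.7 628.5 292.3] x [ 0.  0. -1.] y [-1.   0.3 -0. ] z [0.3 1.  0. ] clk 1.95
shift units (tool axes now) [ -1.9 -19.8 -23.8] turn -25.7 deg = -4.29
shift units after turn [ -1.9  -7.5 -30. ] z then [-0.2  1.   0. ]
```

Request:
{"fn": "carry_out", "kwargs": {
  "steps": [
    [[-0.4, -0.9, -0.5], 0],
    [[-0.4, -0.9, -0.5], 0],
    [[-0.4, -0.9, -0.5], 0],
    [[-0.4, -0.9, -0.5], 0],
    [[-0.3, -1, -0.5], 0],
    [[0, -1, -0.6], 0],
    [[0, -1, -0.6], 0],
    [[0, -1, -0.6], 0],
    [[0, -1, -0.6], 0],
    [[0, -1, -0.6], 0],
    [[0, -1, -0.6], 0],
    [[0, -1, -0.6], 0],
    [[0, -1, -0.6], 0],
    [[0, -1, -0.6], 0],
    [[0, -1, -0.6], 0],
    [[0, -1, -0.6], 0]
  ]
}}

```text
clock: 3.55
tool_pos: [549.5, 244.1, 349.5]
tool_rot: [-34.8, 90.0, 40.4]
ft_force: [-1.3, 0.4, 0.1]
grip_width: 1.002
```

Run:
```python
from h import *
f=env.grab_frame("wrist")
plan([559,-213,350],[-0.19,0.98]); R=f["R"];print(-R.T@f["t"],R[2])
```

```text
tcp [553.2 238.1 349.4] x [ 0. -0. -1.] y [-1.   0.3 -0. ] z [ 0.3  1.  -0. ] clk 3.6
shift units (tool axes now) [  0.   -4.1 -14.5] turn -26.1 deg = -4.35
shift units after turn [  0.    2.7 -14.8] z then [-0.2  1.  -0. ]
[480.1 262.6 442.4] [ 0.3 -0.1 -1. ]
```

Request:
{"fn": "carry_out", "kwargs": {
  "steps": [
    [[0, 0, 0], -0.87],
    [[0, 0, 0], -0.87],
    [[0, 0, 0], -0.87],
    [[0, 0, 0], -0.87],
    [[0, 0, 0], -0.87],
    [[0, 0.18, -1], 0],
    [[0, 0.18, -1], 0],
    [[0, 0.18, -1], 0],
    [[0, 0.18, -1], 0],
    [[0, 0.18, -1], 0],
    [[0, 0.18, -1], 0],
    [[0, 0.18, -1], 0],
    [[0, 0.18, -1], 0],
    [[0, 0.18, -1], 0],
    [[0, 0.18, -1], 0],
    [[0, 0.18, -1], 0],
    [[0, 0.18, -1], 0],
    [[0, 0.18, -1], 0],
    [[0, 0.18, -1], 0],
    [[0, 0.18, -0.8], 0]
  ]
}}

```text
clock: 5.6
tool_pos: [556.2, -207.7, 349.4]
tool_rot: [-156.0, 90.0, -54.8]
ft_force: [0.8, -0.7, -0.7]
grip_width: 1.0
```

Request:
{"fn": "carry_out", "kwargs": {
  "steps": [
    [[0, 0, 0], 0],
    [[0, 0, 0], 0]
  ]
}}

```text
clock: 5.8
tool_pos: [556.3, -206.2, 349.2]
tool_rot: [34.9, 90.0, 136.2]
ft_force: [0.0, 0.5, 0.6]
grip_width: 1.0
```

Run:
```python
from h import *
f=env.grab_frame("wrist"); save(f,"w1.png",1.5625)
plan([559,-213,350],[-0.19,0.98])
for n in("bail_grip","bail"):
    for r in env.cut_out(n,f)[:1]: print(n,r["p"],r["extent"],worldrect(f,r["region"],230))
```

```text
tcp [ 556.6 -205.2  349.2] x [-0.  0. -1.] y [-1.  -0.2 -0. ] z [-0.2  1.   0. ] clk 5.85
shift units (tool axes now) [-0.  -0.  -0.3] turn 0.4 deg = 0.06
shift units after turn [-0.  -0.  -0.3] z then [-0.2  1.   0. ]
bail_grip 0.69 [231.5, 24.8, 264.2, 308.2] ((513.57470703125, -225.11338806152344), (159.2497100830078, 16.221269607543945), 9.230527877807617)
bail 0.56 [234.2, 22.3, 258.0, 308.3] ((513.5523681640625, -224.92556762695312), (159.26853942871094, 14.84385871887207), 9.3270845413208)
```

View pics/w1.png

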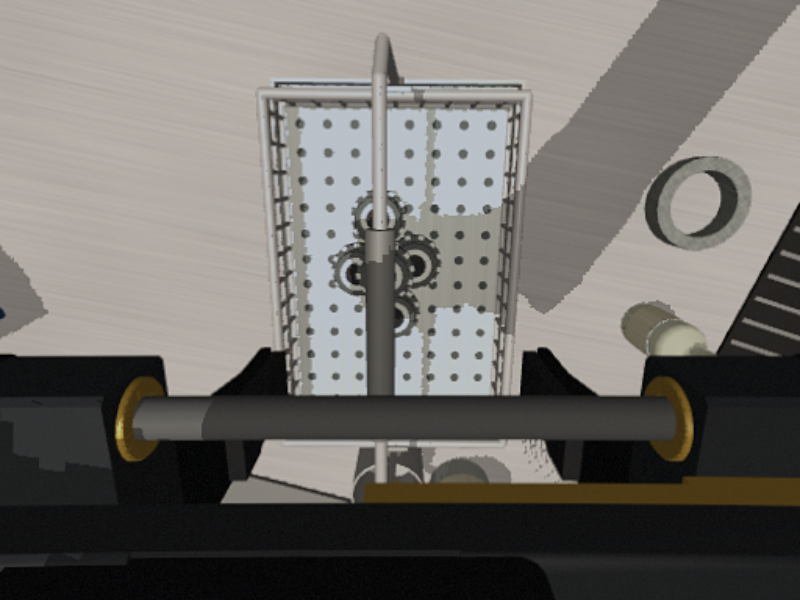

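The bail is upright and runs down the image at column about 380. Its sleeve begins at (380,228), and the near rim corners are at (263,90) and (530,92). The cups are at (378,215), (352,270), (418,263) and (400,315), with the top one under the sleeve.

Run:
```python
from h import *
f=env.grab_frame("wrist");k=1.5625
e=np.array([0.982,0.19]);n=np.array([-e[1],e[0]])
g0=atz(f,(380/k,228/k),230)[:2]; g1=atz(f,(381/k,380/k),230)[:2]
print("sleeve start",g0,"further",g1,"dir",np.degrees(np.arctan2(*(g1-g0)[::-1])),"centre",g0+52*(g1-g0)/np.linalg.norm(g1-g0))
L=atz(f,(263/k,90/k),125)[:2];Rr=atz(f,(530/k,92/k),125)[:2]
L2=atz(f,(287/k,442/k),125)[:2];R2=atz(f,(508/k,443/k),125)[:2]
print(L,Rr,L2,R2,np.linalg.norm(L-Rr),np.linalg.norm(L-L2),"c",(L+Rr+L2+R2)/4)
d=Rr-L;d/=np.linalg.norm(d);print("x dir",d[1],-d[0],np.degrees(np.arctan2(-d[0],d[1])))
s=env.read_state();print(s["tool_pos"],s["tool_rot"])
```

```text
sleeve start [ 512.3 -224.8] further [ 585.  -210.6] dir 11.021100440066872 centre [ 563.3 -214.8]
[ 456.3 -314. ] [ 424.8 -152. ] [ 698.  -266.9] [ 665.5 -102.3] 165.07683600588112 246.17889726000686 c [ 561.2 -208.8]
x dir 0.9815566986798978 0.19117125117710593 11.02114496602144
[ 556.8 -204.7  349.3] [-23.8  90.   77.7]
```

Request:
{"fn": "carry_out", "kwargs": {
  "steps": [
    [[0, -0.1, -0.3], 0],
    [[0.6, 0, 0], 0],
    [[0.6, 0, 0], 0],
    [[0.6, 0, 0], 0],
    [[0.4, 0, 0], 0],
    [[0.1, 0, 0], 0],
    [[0, 0, 0], 0],
    [[0, 0, 0], 0]
  ]
}}

```text
clock: 6.8
tool_pos: [561.5, -214.5, 281.1]
tool_rot: [-118.2, 89.9, -16.9]
ft_force: [-0.4, -0.4, -0.2]
grip_width: 0.997
```

Request:
{"fn": "carry_out", "kwargs": {
  "gripper": 1,
  "steps": [
    [[0, 0, 0], 0],
    [[0, 0, 0], 0],
    [[0, 0, 0], 0],
    [[0, 0, 0], 0],
    [[0, 0, 0], 0],
    [[0, 0, 0], 0],
    [[0, 0, 0], 0],
    [[0, 0, 0], 0]
  ]
}}

```text
clock: 7.6
tool_pos: [561.1, -214.3, 280.3]
tool_rot: [136.9, 90.0, -121.7]
ft_force: [0.5, -0.0, -0.5]
grip_width: 0.355
```

Request:
{"fn": "carry_out", "kwargs": {
  "steps": [
    [[0, 0, 0], 0],
    [[0, 0, 0], 0],
    [[0, 0, 0], 0],
    [[0, 0, 0], 0],
    [[0, 0, 0], 0]
  ]
}}

```text
clock: 8.1
tool_pos: [561.1, -214.4, 280.3]
tool_rot: [-168.3, 90.0, -67.0]
ft_force: [-0.3, -0.1, -0.5]
grip_width: 0.147
```

Request:
{"fn": "carry_out", "kwargs": {
  "steps": [
    [[-0.05, 0, 0], 0],
    [[-0.1, 0, 0], 0],
    [[-0.1, 0, 0], 0],
    [[-0.1, 0, 0], 0],
    [[-0.1, 0, 0], 0],
    [[-0.1, 0, 0], 0],
    [[-0.1, 0, 0], 0],
    [[-0.1, 0, 0], 0],
    [[-0.1, 0, 0], 0],
    [[-0.1, 0, 0], 0],
    [[-0.1, 0, 0], 0]
  ]
}}

```text
clock: 9.2
tool_pos: [561.2, -214.3, 312.0]
tool_rot: [179.8, 90.0, -78.9]
ft_force: [-0.1, 0.1, -6.6]
grip_width: 0.143
```

Request:
{"fn": "carry_out", "kwargs": {
  "steps": [
    [[-0.2, 0, 0], 0],
    [[-0.3, 0, 0], 0],
    [[-0.4, 0, 0], 0],
    [[-0.4, 0, 0], 0],
    [[-0.4, -0.01, 0.1], 0],
    [[-0.3, -0.03, 0.2], 0],
    [[-0.1, -0.05, 0.3], 0],
    [[0, -0.06, 0.4], 0],
    [[0, -0.08, 0.5], 0],
    [[0, -0.09, 0.6], 0],
    [[0, -0.11, 0.7], 0],
    [[0, -0.11, 0.7], 0],
    [[0, -0.11, 0.7], 0],
    [[0, -0.11, 0.7], 0],
    [[0, -0.11, 0.7], 0],
    [[0, -0.11, 0.7], 0],
    [[0, -0.11, 0.7], 0],
    [[0, -0.11, 0.7], 0],
    [[0, -0.11, 0.7], 0],
    [[0, -0.11, 0.7], 0]
  ]
}}

```text
clock: 11.2
tool_pos: [548.5, 63.8, 374.1]
tool_rot: [84.2, 89.9, -174.4]
ft_force: [0.0, -0.2, -5.7]
grip_width: 0.149
```

Request:
{"fn": "carry_out", "kwargs": {
  "steps": [
    [[0, -0.11, 0.7], 0],
    [[0, -0.11, 0.7], 0],
    [[0, -0.11, 0.7], 0],
    [[0, -0.11, 0.7], 0],
    [[0, -0.11, 0.7], 0],
    [[0, -0.1, 0.6], 0],
    [[0, -0.08, 0.5], 0],
    [[0, -0.06, 0.4], 0],
    [[0, -0.05, 0.3], 0],
    [[0, -0.03, 0.2], 0],
    [[0, 0, 0.1], 0],
    [[0, 0, 0], 0.2],
    [[0, 0, 0], 0.4],
    [[0, 0, 0], 0.5],
    [[0, 0, 0], 0.6],
    [[0, 0, 0], 0.5],
    [[0, 0, 0], 0.4],
    [[0, 0, 0], 0.3],
    [[0, 0, 0], 0.05],
    [[0, 0, 0], 0]
  ]
}}

```text
clock: 13.2
tool_pos: [542.0, 231.0, 374.9]
tool_rot: [-132.3, 90.0, -48.8]
ft_force: [0.3, 0.4, -5.7]
grip_width: 0.15
```

Run:
```python
from h import *
f=env.grab_frame("top");g=env.grab_frame("side")
plan([545,229,216],[0.117,0.993])
r=env.cut_out("basket",f)
for q in r[:1]: print(q["p"],q["extent"],worldrect(f,q["region"],205))
a=cv2.resize(f["color"][120:290,70:270],None,fx=2.4,fy=2.4);b=cv2.resize(g["color"][80:250,140:300],None,fx=2.0,fy=2.4)
cv2.imwrite("pics/c.png",cv2.cvtColor(np.hstack([a,b]),cv2.COLOR_RGB2BGR)); print(a.shape,b.shape)
```

```text
tcp [542.  231.3 374.8] x [ 0. -0. -1.] y [-1.   0.1 -0. ] z [ 0.1  1.  -0. ] clk 13.3
shift units (tool axes now) [ 5.3 -0.1 -0.1] turn 0.3 deg = 0.06
shift units after turn [ 5.3 -0.1 -0.1] z then [ 0.1  1.  -0. ]
0.86 [126.9, 141.9, 197.5, 254.4] ((561.7406005859375, 185.22573852539062), (302.99188232421875, 158.89710998535156), 19.50104331970215)
(408, 480, 3) (408, 320, 3)
```

View pics/c.png

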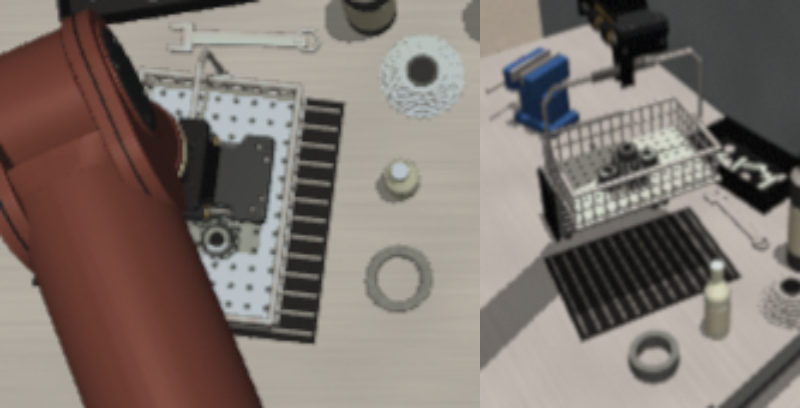

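Request:
{"fn": "carry_out", "kwargs": {
  "steps": [
    [[0.1, -0.1, -0.1], 0.05],
    [[0.2, 0, 0], 0],
    [[0.3, 0, 0], 0],
    [[0.4, 0, 0], 0],
    [[0.4, 0, 0], 0],
    [[0.4, 0, 0], 0],
    [[0.4, 0, 0], 0],
    [[0.4, 0, 0], 0],
    [[0.4, 0, 0], 0],
    [[0.4, 0, 0], 0],
    [[0.4, 0, 0], 0],
    [[0.3, 0, 0], 0],
    [[0.2, 0, 0], 0],
    [[0.2, 0, 0], 0],
    [[0.1, 0, 0], 0],
    [[0, 0, 0], 0]
  ]
}}

```text
clock: 14.95
tool_pos: [544.5, 228.3, 236.5]
tool_rot: [136.4, 90.0, -140.3]
ft_force: [-0.4, -1.0, -5.8]
grip_width: 0.151
```

Run:
```python
from h import *
f=env.grab_frame("wrist"); g=env.grab_frame("top")
c=f["color"]; a=cv2.resize(c[:,:],(400,300));b=cv2.resize(g["color"][130:280,70:270],(400,300))
cv2.imwrite("pics/d.png",cv2.cvtColor(np.hstack([a,b]),cv2.COLOR_RGB2BGR))
plan([545,229,214],[0.117,0.993])
```

```text
tcp [544.7 228.4 237.1] x [ 0.  0. -1.] y [-1.   0.1 -0. ] z [0.1 1.  0. ] clk 15.05
shift units (tool axes now) [ 0.8 -0.   0. ] turn 0.0 deg = 0.01
shift units after turn [ 0.8 -0.   0. ] z then [0.1 1.  0. ]
```

View pics/d.png

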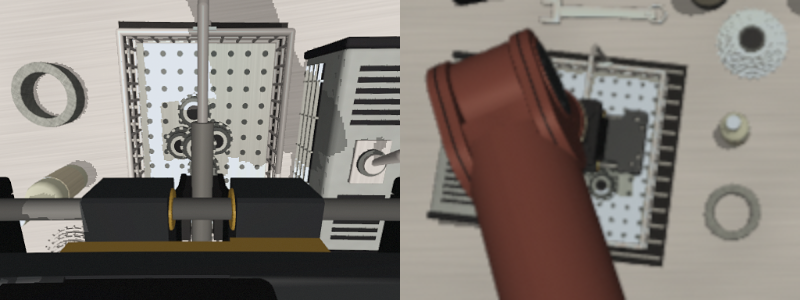

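The basket hangs level over the mat. The near rim corners are at (120,30) and (295,32) in the wrist half, and the mat shows past its right edge in the top half. I'll compute the offset before setting down.

Run:
```python
from h import *
f=env.grab_frame("wrist")
L=atz(f,(120*1.28,30*1.28),81)[:2];R=atz(f,(295*1.28,32*1.28),81)[:2]
d=(R-L)/np.linalg.norm(R-L); ex=np.array([d[1],-d[0]])
if ex[0]<0: ex=-ex
print(L,R,np.linalg.norm(R-L),"yaw",np.degrees(np.arctan2(ex[1],ex[0])),"centre",(L+R)/2+125*ex)
```

```text
[413.8 165.1] [435.1 330.7] 166.9824399220077 yaw -7.329615464980406 centre [548.4 232. ]
```

Request:
{"fn": "carry_out", "kwargs": {
  "steps": [
    [[0.15, 0, 0], 0],
    [[0.15, 0, 0], 0],
    [[0.1, 0, 0], 0],
    [[0.1, 0, 0], 0],
    [[0.08, 0, 0], 0],
    [[0.06, 0, 0], 0],
    [[0.06, 0, 0], 0],
    [[0.04, 0, 0], 0],
    [[0, 0, 0], 0],
    [[0, 0, 0], 0]
  ]
}}

```text
clock: 16.1
tool_pos: [544.5, 228.2, 214.6]
tool_rot: [-177.3, 90.0, -94.0]
ft_force: [0.2, 1.4, -7.0]
grip_width: 0.149
```

Request:
{"fn": "carry_out", "kwargs": {
  "steps": [
    [[0.04, 0, 0], 0],
    [[0.04, 0, 0], 0],
    [[0.03, 0, 0], 0],
    [[0, 0, 0], 0],
    [[0, 0, 0], 0]
  ]
}}

```text
clock: 16.6
tool_pos: [544.9, 229.5, 214.1]
tool_rot: [-26.6, 89.8, 56.8]
ft_force: [-6.9, 0.1, 14.5]
grip_width: 0.144
```

Request:
{"fn": "carry_out", "kwargs": {
  "gripper": 0,
  "steps": [
    [[0, 0, 0], 0],
    [[0, 0, 0], 0],
    [[0, 0, 0], 0],
    [[0, 0, 0], 0],
    [[0, 0, 0], 0],
    [[0, 0, 0], 0],
    [[0, 0, 0], 0],
    [[0, 0, 0], 0],
    [[0, 0, 0], 0],
    [[0, 0, 0], 0],
    [[0, 0, 0], 0],
    [[0, 0, 0], 0]
  ]
}}

```text
clock: 17.8
tool_pos: [544.5, 228.3, 211.3]
tool_rot: [93.1, 90.0, 176.4]
ft_force: [-0.3, 0.5, -0.5]
grip_width: 0.995
```

Request:
{"fn": "carry_out", "kwargs": {
  "steps": [
    [[0, 0, -0.3], 0],
    [[0, 0, -0.3], 0],
    [[0, 0, -0.3], 0],
    [[0, 0, -0.2], 0],
    [[0.05, 0, -0.2], 0],
    [[0.05, 0, -0.2], 0],
    [[0.05, 0, -0.2], 0],
    [[0.05, 0, -0.2], 0],
    [[0.05, 0, -0.2], 0],
    [[0.05, 0, -0.2], 0],
    [[0, 0, -0.2], 0],
    [[0, 0, -0.2], 0],
    [[0, 0, -0.2], 0],
    [[0, 0, -0.2], 0],
    [[0, 0, -0.2], 0]
  ]
}}

```text
clock: 19.3
tool_pos: [533.0, 129.5, 202.3]
tool_rot: [-76.9, 90.0, 6.5]
ft_force: [-0.2, -0.3, -0.2]
grip_width: 0.998
```

Request:
{"fn": "carry_out", "kwargs": {
  "steps": [
    [[0, 0, -0.3], 0],
    [[0, 0, -0.2], 0],
    [[0, 0, 0], 0],
    [[-1, 0, 0], 0],
    [[-1, 0, 0.4], 0],
    [[-0.9, 0, 0.8], 0],
    [[0, 0.1, 1], 0],
    [[0, 0.3, 1], 0],
    [[0, 0.3, 0.6], 0],
    [[0, 0.3, 0], 0],
    [[0, 0, 0], 0],
    [[0, 0, 0], 0]
  ]
}}

```text
clock: 20.5
tool_pos: [515.0, 230.7, 289.4]
tool_rot: [-109.1, 90.0, -25.8]
ft_force: [1.5, 0.0, -0.7]
grip_width: 1.001
```

Run:
```python
from h import *
f=env.grab_frame("wrist"); save(f,"w2.png",1.5625)
s=env.read_state();print(s["joint_pos"],s["clock"]);plan([545,229,285],[0.993,-0.117])
for r in env.recognise("cup0",f)+env.recognise("bail",f): print(r["p"],np.array(r["extent"])*1.5625)
```

```text
[-46.2   9.2  19.8  97.2  -3.2  74.1  57.5] 20.55
tcp [515.2 230.5 289.4] x [ 0. -0. -1.] y [-1.   0.1 -0. ] z [ 0.1  1.  -0. ] clk 20.55
shift units (tool axes now) [ 0.1 -1.   0.1] turn 90.0 deg = 14.99
shift units after turn [0.1 0.1 1. ] z then [ 1.  -0.1  0. ]
0.81 [367.  219.4 420.3 276.2]
0.78 [372.2 276.4 428.3 330.8]
0.78 [414.5 268.3 454.7 311.2]
0.66 [354.1 266.6 381.2 327. ]
0.74 [676.6 325.  727.5 349.2]
0.61 [232.  123.6 421.4 487.2]
```

View pics/w2.png

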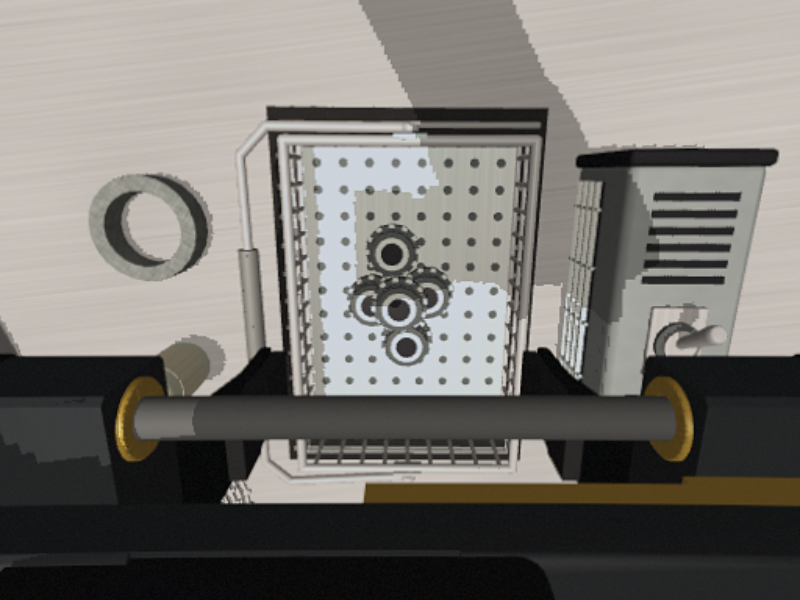

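The handle lies folded on the -y side and the basket is square on the mat. Rim corners are at (277,138), (542,138), (297,470) and (517,470). The top cup is at (399,306), over lower cups at (391,253), (366,303), (431,295) and (406,346).

```bash
cat >> h.py <<'E'
import json
def setb(c,yaw): json.dump([list(c),yaw],open("b.json","w"))
def b2w(p):
    c,y=json.load(open("b.json"));y=np.radians(y);return np.array(c)+np.array([[np.cos(y),-np.sin(y)],[np.sin(y),np.cos(y)]])@np.array(p)
def w2b(p):
    c,y=json.load(open("b.json"));y=np.radians(y);return np.array([[np.cos(y),-np.sin(y)],[np.sin(y),np.cos(y)]]).T@(np.array(p)-np.array(c))
E
python3 - <<'E'
from h import *
f=env.grab_frame("wrist");k=1.5625
P=[atz(f,(u/k,v/k),59)[:2] for u,v in((277,138),(542,138),(297,470),(517,470))]
c=sum(P)/4; e=(P[2]+P[3]-P[0]-P[1]);yaw=np.degrees(np.arctan2(e[1],e[0]));setb(c.tolist(),yaw)
print(np.array(P),c,yaw,[w2b(p) for p in P])
for n,u,v,z in(("top",399,306,52),("A",391,253,30),("B",366,303,30),("C",431,295,30),("D",406,346,30)):
    w=atz(f,(u/k,v/k),z)[:2];print(n,w,w2b(w))
w=atz(f,(720/k,335/k),137)[:2];print("sw tip",w,"mat frame",w2b(w)); w=atz(f,(672/k,338/k),100)[:2];print("sw foot",w,w2b(w))
E
```

```text
[[413.7 160. ]
 [434.1 330.3]
 [659.2 128.7]
 [679.6 300.8]] [546.6 230. ] -7.064331020655404 [array([-123.3,  -85.7]), array([-124.1,   85.7]), array([124.2, -86.6]), array([123.2,  86.6])]
top [537.3 224.5] [-8.6 -6.6]
A [501.5 222.5] [-43.9 -13. ]
B [538.1 198.3] [ -4.6 -32.5]
C [537.7 249.1] [-11.3  17.9]
D [577.1 225. ] [30.9 -1.2]
sw tip [550.3 400.1] mat frame [-17.3 169.3]
sw foot [564.9 395. ] [ -2.2 166.1]
```

Request:
{"fn": "carry_out", "kwargs": {
  "gripper": 0.35,
  "steps": [
    [[0, 0, 0], 1],
    [[0, 0, 0], 1],
    [[0, 0, 0], 1],
    [[0, 0, 0], 1],
    [[0, 0, 0], 1],
    [[0, 0, 0], 1],
    [[0, 0, 0], 1],
    [[0, 0, 0], 1],
    [[0, 0, 0], 1],
    [[0, 0, 0], 1],
    [[0, 0, 0], 1],
    [[0, 0, 0], 1],
    [[0, 0, 0], 1],
    [[0, 0, 0], 1],
    [[0, 0, 0], 1],
    [[0.9, -0.1, 0.75], 0],
    [[1, 0, 0], 0],
    [[1, 0, 0], 0],
    [[1, 0, 0], 0],
    [[0, 0, 0], 0]
  ]
}}

```text
clock: 22.7
tool_pos: [534.9, 224.8, 168.5]
tool_rot: [-138.8, 89.6, -145.6]
ft_force: [-1.3, -0.2, -0.3]
grip_width: 0.65
```

Request:
{"fn": "carry_out", "kwargs": {
  "steps": [
    [[0.5, 0, 0], 0],
    [[0.2, 0, 0], 0],
    [[0.1, 0, 0], 0],
    [[0, 0, 0], 0],
    [[0, 0, 0], 0]
  ]
}}

```text
clock: 23.2
tool_pos: [537.1, 226.3, 148.9]
tool_rot: [38.0, 89.9, 31.3]
ft_force: [-0.2, -0.0, -0.4]
grip_width: 0.651
```

Run:
```python
from h import *
s=env.read_state();print(s["joint_pos"],s["ft_force"],w2b(s["tool_pos"][:2]),s["grip_width"])
plan([*b2w((-8.6,-6.6)),111],[0.9924,-0.123])
f=env.grab_frame("wrist"); save(f,"w3.png",1.2)
```

```text
[-49.6  19.3  26.9 104.1 -10.   58.9 -25.5] [-0.2 -0.  -0.4] [-9.1 -4.8] 0.6505571795289983
tcp [537.1 226.3 148.9] x [ 0.  0. -1.] y [0.1 1.  0. ] z [ 1.  -0.1  0. ] clk 23.2
shift units (tool axes now) [ 1.3 -0.1  0. ] turn 0.4 deg = 0.07
shift units after turn [ 1.3 -0.1  0. ] z then [ 1.  -0.1  0. ]
```

View pics/w3.png

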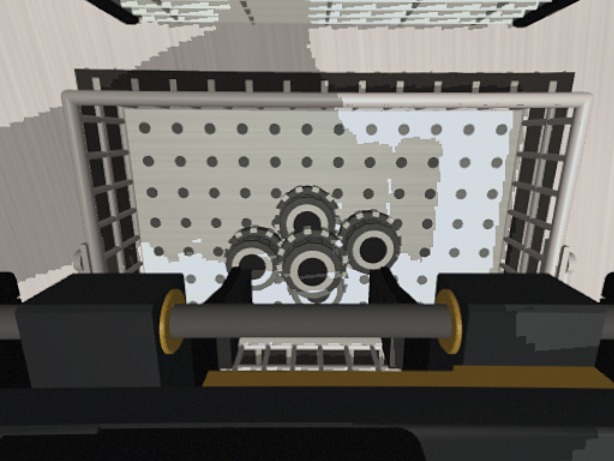

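The top cup, at (314,268), sits midway between the fingers. C is at (308,222), A at (252,262) and D at (373,248). I'll compare these with the earlier measurement.

Run:
```python
from h import *
f=env.grab_frame("wrist");k=1.2
for n,u,v,z in(("top",313,268,52),("A",252,263,30),("C",308,222,30),("D",373,249,30)):
    print(n,w2b(atz(f,(u/k,v/k),z)[:2]))
P=[atz(f,(u/k,v/k),59)[:2] for u,v in((70,97),(590,97))];print([w2b(p) for p in P])
```

```text
top [-6.2 -5.3]
A [-43.9 -10.6]
C [-9.2 15.8]
D [30.9 -1.1]
[array([-121.2,   82.6]), array([123.1,  84. ])]
```

Request:
{"fn": "carry_out", "kwargs": {
  "steps": [
    [[0.4, -0.05, 0.05], 0.07],
    [[0.4, 0, 0], 0],
    [[0.3, 0, 0], 0],
    [[0.15, 0, 0], 0],
    [[0, 0, 0], 0],
    [[0, 0, 0], 0]
  ]
}}

```text
clock: 23.9
tool_pos: [538.1, 224.5, 110.8]
tool_rot: [-105.3, 90.0, -112.4]
ft_force: [0.2, -0.2, -0.5]
grip_width: 0.651
```

Request:
{"fn": "carry_out", "kwargs": {
  "gripper": 1,
  "steps": [
    [[0, 0, 0], 0],
    [[0, 0, 0], 0],
    [[0, 0, 0], 0],
    [[0, 0, 0], 0],
    [[0, 0, 0], 0],
    [[0, 0, 0], 0]
  ]
}}

```text
clock: 24.5
tool_pos: [538.2, 224.6, 111.0]
tool_rot: [44.2, 90.0, 37.1]
ft_force: [-0.8, -0.8, 1.7]
grip_width: 0.378
```

Request:
{"fn": "carry_out", "kwargs": {
  "steps": [
    [[-0.2, 0, 0], 0],
    [[-0.3, 0, 0], 0],
    [[-0.35, 0, 0], 0],
    [[0, 0.13, 0.25], 0],
    [[0, 0.28, 0.5], 0],
    [[0, 0.28, 0.5], 0],
    [[0, 0.28, 0.5], 0],
    [[0, 0.28, 0.5], 0],
    [[0, 0.28, 0.5], 0],
    [[0.1, 0, 0], 0],
    [[0.3, 0, 0], 0],
    [[0.4, 0, 0], 0],
    [[0.3, 0, 0], 0],
    [[0.2, 0, 0], 0],
    [[0.1, 0, 0], 0],
    [[0.1, 0, 0], 0],
    [[0, 0, 0], 0],
    [[0, 0, 0], 0]
  ]
}}

```text
clock: 26.3
tool_pos: [625.7, 259.9, 91.6]
tool_rot: [35.8, 90.0, 28.7]
ft_force: [0.1, 0.7, -1.1]
grip_width: 0.378
```

Request:
{"fn": "carry_out", "kwargs": {
  "steps": [
    [[0.05, 0, 0], 0],
    [[0.03, 0, 0], 0],
    [[0, 0, 0], 0]
  ]
}}

```text
clock: 26.6
tool_pos: [625.7, 260.0, 89.0]
tool_rot: [43.8, 90.0, 36.7]
ft_force: [-0.2, 0.3, 0.7]
grip_width: 0.379
```

Request:
{"fn": "carry_out", "kwargs": {
  "gripper": 0.42,
  "steps": [
    [[0, 0, 0], 0],
    [[0, 0, 0], 0],
    [[0, 0, 0], 0],
    [[0, 0, 0], 0],
    [[-0.2, 0, 0], 0],
    [[-0.5, 0, 0], 0],
    [[-1, 0, 0], 0],
    [[0, 0, 0], -1],
    [[0, 0, 0], -1],
    [[0, 0, 0], -1],
    [[0, 0, 0], -1],
    [[0, 0, 0], -1],
    [[0, 0, 0], -1],
    [[0, 0, 0], -1],
    [[0, 0, 0], -1],
    [[0, 0, 0], -1],
    [[0, 0, 0], -1],
    [[0, 0, 0], -1],
    [[0, 0, 0], -1],
    [[0, 0, 0], -1]
  ]
}}

```text
clock: 28.6
tool_pos: [626.1, 259.7, 141.4]
tool_rot: [-64.1, 89.9, 7.0]
ft_force: [-0.3, 0.4, -0.5]
grip_width: 0.581
```

Request:
{"fn": "carry_out", "kwargs": {
  "steps": [
    [[0, 0, 0], -1],
    [[0, 0, 0], -1],
    [[0, 0, 0], 0],
    [[0, 0, 0], 0]
  ]
}}

```text
clock: 29.0
tool_pos: [625.9, 259.7, 140.8]
tool_rot: [-64.8, 89.9, 17.9]
ft_force: [-1.0, -0.4, -0.4]
grip_width: 0.576
```

Run:
```python
from h import *
s=env.read_state();print(s["ft_force"],w2b(s["tool_pos"][:2]))
f=env.grab_frame("wrist")
for r in env.recognise("cup0",f):
    e=r["extent"];print(round(r["p"],2),np.array(e),w2b(atz(f,((e[0]+e[2])/2,(e[1]+e[3])/2),20)[:2]))
plan([*b2w((30.9,-1.1)),120],[0.123,.9924])
```

```text
[-1.  -0.4 -0.4] [75.  39.3]
0.7 [170.3 121.3 234.5 177.7] [30.2 -0. ]
0.68 [145.1   0.  212.   70.4] [-42.5 -11.1]
0.59 [192.9  55.5 253.7 119.8] [-11.   16.2]
0.56 [228.6 179.4 287.  235.7] [73.5 38.9]
tcp [625.7 259.9 140.4] x [ 0.  0. -1.] y [-1.   0.1 -0. ] z [0.1 1.  0. ] clk 29.1
shift units (tool axes now) [ 0.7  1.5 -1.4] turn -0.2 deg = -0.03
shift units after turn [ 0.7  1.5 -1.4] z then [0.1 1.  0. ]
```

Request:
{"fn": "carry_out", "kwargs": {
  "steps": [
    [[0, 0.5, -0.43], 0],
    [[0, 0.5, -0.45], 0],
    [[0, 0.48, -0.45], 0],
    [[0.5, 0, 0], 0],
    [[0.5, 0, 0], 0],
    [[0.4, 0, 0], 0],
    [[0.2, 0, 0], 0],
    [[0.1, 0, 0], 0],
    [[0, 0, 0], 0],
    [[0, 0, 0], 0]
  ]
}}

```text
clock: 30.1
tool_pos: [576.9, 225.9, 89.1]
tool_rot: [-61.5, 90.0, 21.4]
ft_force: [-0.6, -0.1, -0.2]
grip_width: 0.578
```

Request:
{"fn": "carry_out", "kwargs": {
  "gripper": 1,
  "steps": [
    [[0, 0, 0], 0],
    [[0, 0, 0], 0],
    [[0, 0, 0], 0],
    [[0, 0, 0], 0],
    [[0, 0, 0], 0]
  ]
}}

```text
clock: 30.6
tool_pos: [576.8, 225.8, 89.2]
tool_rot: [-56.6, 90.0, 26.3]
ft_force: [-0.4, -0.2, 3.2]
grip_width: 0.377
```

Request:
{"fn": "carry_out", "kwargs": {
  "steps": [
    [[-0.2, 0, 0], 0],
    [[-0.2, 0, 0], 0],
    [[0, -0.3, -0.2], 0],
    [[0, -0.4, -0.3], 0],
    [[0, -0.4, -0.3], 0],
    [[0, -0.38, -0.25], 0],
    [[0, 0, 0], 0],
    [[0.2, 0, 0], 0],
    [[0.15, 0, 0], 0],
    [[0.05, 0, 0], 0],
    [[0, 0, 0], 0],
    [[0, 0, 0], 0]
  ]
}}

```text
clock: 31.8
tool_pos: [616.1, 189.6, 88.8]
tool_rot: [90.3, 89.9, 173.2]
ft_force: [-2.8, -1.0, 4.5]
grip_width: 0.379
```

Request:
{"fn": "carry_out", "kwargs": {
  "gripper": 0.42,
  "steps": [
    [[0, 0, 0], 0],
    [[0, 0, 0], 0],
    [[0, 0, 0], 0],
    [[0, 0, 0], 0],
    [[-0.2, 0, 0], 0],
    [[-0.5, 0, 0], 0],
    [[-1, 0, 0], 0],
    [[0, 0.9, 0.1], 0],
    [[0, 0.9, 0.2], 0],
    [[0, 0.9, 0.2], 0],
    [[0, 0.9, 0.2], 0],
    [[0, 0.33, 0], 0],
    [[0, 0, 0], 0],
    [[0, 0, 0], 0]
  ]
}}

```text
clock: 33.2
tool_pos: [503.6, 223.9, 140.7]
tool_rot: [-71.6, 89.9, 11.3]
ft_force: [0.4, -0.6, 0.1]
grip_width: 0.579
```

Run:
```python
from h import *
s=env.read_state();print(s["ft_force"],w2b(s["tool_pos"][:2]),s["tool_pos"][2],s["clock"],s["grip_width"])
```

```text
[ 0.4 -0.6  0.1] [-42.  -11.3] 140.71284820470532 33.2 0.5786171950356023
```

Over A (-43,-11). Pick it and move to about (-75,-3).

Request:
{"fn": "carry_out", "kwargs": {
  "steps": [
    [[0.5, 0.03, 0], 0],
    [[0.5, 0, 0], 0],
    [[0.4, 0, 0], 0],
    [[0.22, 0, 0], 0],
    [[0.1, 0, 0], 0],
    [[0, 0, 0], 0],
    [[0, 0, 0], 0]
  ]
}}

```text
clock: 33.9
tool_pos: [501.9, 224.6, 88.7]
tool_rot: [-58.1, 90.0, 24.8]
ft_force: [-0.0, -0.3, 0.6]
grip_width: 0.58
```

Request:
{"fn": "carry_out", "kwargs": {
  "gripper": 1,
  "steps": [
    [[0, 0, 0], 0],
    [[0, 0, 0], 0],
    [[0, 0, 0], 0],
    [[0, 0, 0], 0],
    [[0, 0, 0], 0],
    [[-0.2, 0, 0], 0],
    [[-0.2, 0, 0], 0],
    [[0, 0.3, 0], 0],
    [[0, 0.4, 0.15], 0],
    [[0, 0.35, 0.12], 0],
    [[0, 0, 0], 0],
    [[0.2, 0, 0], 0],
    [[0.15, 0, 0], 0],
    [[0.05, 0, 0], 0],
    [[0, 0, 0], 0]
  ]
}}

```text
clock: 35.4
tool_pos: [471.3, 236.2, 88.5]
tool_rot: [122.1, 90.0, -155.0]
ft_force: [-4.0, -1.4, 10.1]
grip_width: 0.382
```

Request:
{"fn": "carry_out", "kwargs": {
  "gripper": 0.42,
  "steps": [
    [[0, 0, 0], 0],
    [[0, 0, 0], 0],
    [[0, 0, 0], 0],
    [[0, 0, 0], 0],
    [[-0.2, 0, 0], 0],
    [[-0.5, 0, 0], 0],
    [[-1, 0, 0], 0],
    [[0, -0.2, 0], 1],
    [[0, 0, 0], 1],
    [[0, 0, 0], 1],
    [[0, 0, 0], 1],
    [[0, 0, 0], 1],
    [[0, 0, 0], 1],
    [[0, 0, 0], 1],
    [[0, 0, 0], 1],
    [[0, 0, 0], 1],
    [[0, 0, 0], 1],
    [[0, 0, 0], 1],
    [[0, 0, 0], 1],
    [[0, 0, 0], 1]
  ]
}}

```text
clock: 37.4
tool_pos: [477.2, 235.8, 139.7]
tool_rot: [36.3, 90.0, 40.9]
ft_force: [0.7, -0.1, 0.1]
grip_width: 0.581
```

Request:
{"fn": "carry_out", "kwargs": {
  "steps": [
    [[0, 0, 0], 1],
    [[0, 0, 0], 1],
    [[0, 0, 0], 0],
    [[0, 0, 0], 0]
  ]
}}

```text
clock: 37.8
tool_pos: [477.2, 235.8, 139.5]
tool_rot: [35.9, 90.0, 29.0]
ft_force: [0.3, -0.1, -0.2]
grip_width: 0.579
```

Run:
```python
from h import *
s=env.read_state();print(s["ft_force"],w2b(s["tool_pos"][:2]),s["tool_pos"][2],s["clock"],s["grip_width"])
f=env.grab_frame("wrist");save(f,"w4.png",1.2)
for r in env.recognise("cup0",f):
    e=r["extent"];print(round(r["p"],2),np.array(e),w2b(atz(f,((e[0]+e[2])/2,(e[1]+e[3])/2),20)[:2]))
plan([*b2w((-9,17)),140],[0.9924,-0.123])
```

```text
[ 0.3 -0.1 -0.2] [-69.7  -2.8] 139.5191232072524 37.8 0.5791726800375894
0.96 [420.  217.8 474.5 243.3] [ 73.5 -17.4]
0.93 [308.4 157.5 370.4 213.2] [-9.7 17.5]
0.85 [322.5 210.9 364.9 253.2] [ -3.8 -18.9]
0.73 [221.2 181.5 277.8 235.4] [-75.1  -0.3]
0.68 [422.9 127.1 503.6 185.3] [75.1 38.6]
tcp [477.2 235.7 139.4] x [ 0.  0. -1.] y [0.1 1.  0. ] z [ 1.  -0.1  0. ] clk 37.9
shift units (tool axes now) [-0.   0.7  2. ] turn 0.1 deg = 0.02
shift units after turn [-0.   0.7  2. ] z then [ 1.  -0.1  0. ]
```

Request:
{"fn": "carry_out", "kwargs": {
  "steps": [
    [[0, 0.22, 0.6], 0],
    [[0, 0.22, 0.7], 0],
    [[0, 0.22, 0.7], 0],
    [[0.5, 0, 0], 0],
    [[0.5, 0, 0], 0],
    [[0.4, 0, 0], 0],
    [[0.2, 0, 0], 0],
    [[0.08, 0, 0], 0],
    [[0, 0, 0], 0],
    [[0, 0, 0], 0]
  ]
}}

```text
clock: 38.9
tool_pos: [539.3, 248.1, 89.4]
tool_rot: [39.0, 90.0, 32.0]
ft_force: [-0.4, 0.5, 0.1]
grip_width: 0.58
```

Request:
{"fn": "carry_out", "kwargs": {
  "gripper": 1,
  "steps": [
    [[0, 0, 0], 0],
    [[0, 0, 0], 0],
    [[0, 0, 0], 0],
    [[0, 0, 0], 0],
    [[0, 0, 0], 0],
    [[-0.2, 0, 0], 0],
    [[-0.2, 0, 0], 0],
    [[0, 0.3, 0], 0],
    [[0, 0.3, 0], 0],
    [[0, 0.3, 0], 0],
    [[0, 0, 0], 0],
    [[0.2, 0, 0], 0],
    [[0.15, 0, 0], 0],
    [[0.05, 0, 0], 0],
    [[0, 0, 0], 0]
  ]
}}

```text
clock: 40.4
tool_pos: [542.3, 274.2, 89.1]
tool_rot: [-154.3, 90.0, -161.4]
ft_force: [-4.0, -1.3, 7.3]
grip_width: 0.379
```

Request:
{"fn": "carry_out", "kwargs": {
  "gripper": 0.42,
  "steps": [
    [[0, 0, 0], 0],
    [[0, 0, 0], 0],
    [[0, 0, 0], 0],
    [[0, 0, 0], 0],
    [[-0.2, 0, 0], 0],
    [[-0.5, 0, 0], 0],
    [[-1, 0, 0], 0],
    [[0, -0.5, 0], 0],
    [[0, -0.9, 0.1], 0],
    [[0, -0.9, 0.1], 0],
    [[0, 0, 0], 0],
    [[0, 0, 0], 0]
  ]
}}

```text
clock: 41.6
tool_pos: [540.2, 204.9, 140.7]
tool_rot: [47.1, 89.9, 39.9]
ft_force: [-0.2, 0.8, 0.3]
grip_width: 0.577
```

Run:
```python
from h import *
s=env.read_state();print(s["ft_force"],w2b(s["tool_pos"][:2]),s["tool_pos"][2],s["clock"],s["grip_width"])
f=env.grab_frame("wrist");save(f,"w5.png",1.2)
for r in env.recognise("cup0",f):
    e=r["extent"];print(round(r["p"],2),np.array(e),w2b(atz(f,((e[0]+e[2])/2,(e[1]+e[3])/2),20)[:2]))
```

```text
[-0.2  0.8  0.3] [ -3.3 -25.7] 140.66691161255628 41.6 0.5772189542012354
0.95 [230.9 179.3 285.2 241.5] [ -2.3 -25.1]
0.88 [335.5  93.  403.1 151.9] [74.5 38.5]
0.78 [327.9 188.2 387.5 241.5] [ 72.3 -28.8]
0.71 [129.  149.6 189.8 207.9] [-73.6  -0.6]
0.67 [221.6  88.9 281.  145.4] [-6.7 42.4]
```

View pics/w5.png

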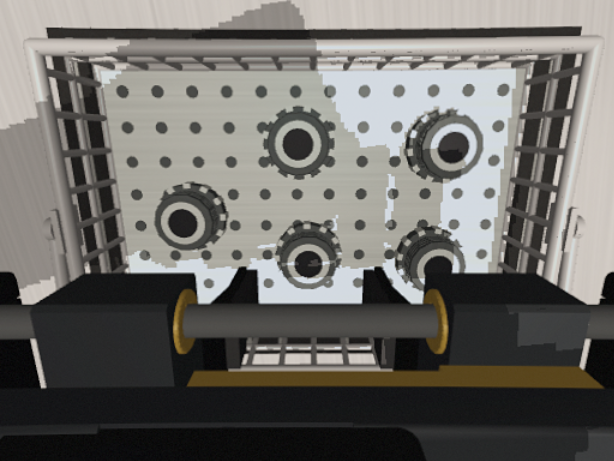

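All five cups now lie flat, with every pair of middles about 67 mm or more apart. B, at (308,263), is already far enough from C at (298,144) to stay where it is. Next is the switch.

Request:
{"fn": "carry_out", "kwargs": {
  "gripper": 1,
  "steps": [
    [[-0.5, 0, 0], 0],
    [[-1, 0, 0], 0],
    [[-1, 0, 0], 0],
    [[-0.8, 0.2, 0], 0],
    [[0, 0.7, -0.2], 0],
    [[0, 0.9, -0.3], 0],
    [[0, 0.9, -0.3], 0],
    [[0, 0.9, -0.3], 0],
    [[0, 0.9, -0.3], 0],
    [[0, 0.9, -0.3], 0],
    [[0, 0.8, -0.2], 0],
    [[0, 0.26, 0], 0],
    [[0, 0, 0], 0],
    [[0, 0, 0], 0]
  ]
}}

```text
clock: 43.1
tool_pos: [508.0, 403.5, 239.2]
tool_rot: [-53.6, 89.9, -60.8]
ft_force: [-0.4, 0.5, 1.0]
grip_width: 0.001
```

Run:
```python
from h import *
s=env.read_state();print(s["ft_force"],w2b(s["tool_pos"][:2]),s["tool_pos"][2],s["clock"],s["grip_width"])
f=env.grab_frame("wrist");t=env.grab_frame("top");g=env.grab_frame("side")
for n in("switch","switch_tip"):
  for q in (f,t,g):
    for r in env.recognise(n,q)[:1]:
      e=r["extent"];print(n,round(r["p"],2),np.array(e),w2b(atz(q,((e[0]+e[2])/2,(e[1]+e[3])/2),120)[:2]))
a=cv2.resize(f["color"],(400,300));b=cv2.resize(g["color"][100:220,150:310],(400,300))
cv2.imwrite("pics/e.png",cv2.cvtColor(np.hstack([a,b]),cv2.COLOR_RGB2BGR))
```

```text
[-0.4  0.5  1. ] [-59.7 167.5] 239.17688584096885 43.1 0.0012049701236011754
switch 0.7 [309.9 199.  332.4 227.1] [-11.8 166.3]
switch 0.65 [323.4 174.1 352.8 221.4] [ 248.5 -344.5]
switch_tip 0.91 [313.2 199.2 335.  223.6] [ -9.7 167.6]
switch_tip 0.33 [172.2 203.7 184.2 218.8] [-18.1 -41.3]
switch_tip 0.22 [216.5 219.7 241.1 241.6] [-100.  -319.7]
```

View pics/e.png

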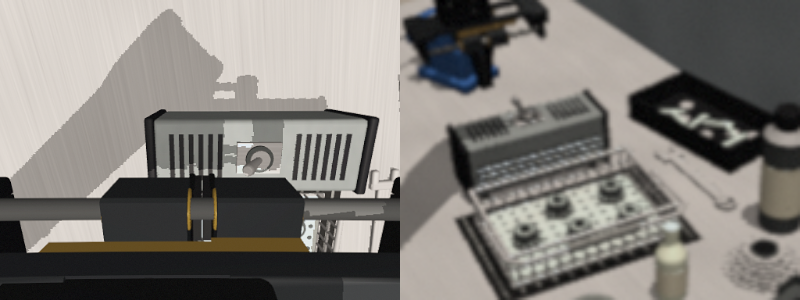

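The lever at wrist-half (260,160) is ahead of the closed fingers and leans toward -x, as expected. I'll lower beside it and push along +x.

Request:
{"fn": "carry_out", "kwargs": {
  "steps": [
    [[0.5, 0, 0], 0],
    [[0.5, 0, 0], 0],
    [[0.33, 0, 0], 0],
    [[0, 0, 0], 0],
    [[0, 0, 0.3], 0],
    [[0, 0, 0.2], 0],
    [[0, 0, 0.15], 0],
    [[0, 0, 0.15], 0],
    [[0, 0, 0.15], 0],
    [[0, 0, 0.15], 0],
    [[0, 0, 0.15], 0],
    [[0, 0, 0.1], 0],
    [[0, 0, 0.1], 0],
    [[0, 0, 0], 0]
  ]
}}

```text
clock: 44.95
tool_pos: [551.0, 399.3, 198.9]
tool_rot: [-8.8, 90.0, -15.9]
ft_force: [0.6, -1.0, -0.7]
grip_width: 0.006
```

Request:
{"fn": "carry_out", "kwargs": {
  "steps": [
    [[0, 0, 0.08], 0],
    [[0, 0, 0.04], 0],
    [[0, 0, 0], 0]
  ]
}}

```text
clock: 45.25
tool_pos: [554.2, 399.0, 199.0]
tool_rot: [8.1, 90.0, 1.0]
ft_force: [-0.6, 1.2, 1.2]
grip_width: 0.007
```

Request:
{"fn": "carry_out", "kwargs": {
  "steps": [
    [[0, 0, 0.06], 0],
    [[0, 0, 0.06], 0],
    [[0, 0, 0], 0]
  ]
}}

```text
clock: 45.55
tool_pos: [557.9, 398.6, 199.0]
tool_rot: [16.0, 90.0, 8.9]
ft_force: [-1.0, -0.5, 0.6]
grip_width: 0.006
```

Request:
{"fn": "carry_out", "kwargs": {
  "steps": [
    [[0, 0, 0.06], 0],
    [[0, 0, 0.06], 0],
    [[0, 0, 0], 0]
  ]
}}

```text
clock: 45.85
tool_pos: [561.4, 398.1, 198.8]
tool_rot: [-47.3, 90.0, -54.4]
ft_force: [-1.0, 0.3, 0.8]
grip_width: 0.003
```

Run:
```python
from h import *
s=env.read_state();print(s["ft_force"],w2b(s["tool_pos"][:2]),s["clock"])
f=env.grab_frame("wrist")
for n in("switch","switch_tip"):
    for r in env.recognise(n,f)[:1]:
      e=r["extent"];print(n,round(r["p"],2),np.array(e),w2b(atz(f,((e[0]+e[2])/2,(e[1]+e[3])/2),120)[:2]))
```

```text
[-1.   0.3  0.8] [ -6.  168.7] 45.85
```

Request:
{"fn": "carry_out", "kwargs": {
  "steps": [
    [[0, 0, 0.06], 0],
    [[0, 0, 0.06], 0],
    [[0, 0, 0], 0]
  ]
}}

```text
clock: 46.3
tool_pos: [564.9, 397.6, 198.8]
tool_rot: [-133.8, 90.0, -140.9]
ft_force: [-1.3, -0.7, -0.3]
grip_width: 0.005
```

Request:
{"fn": "carry_out", "kwargs": {
  "steps": [
    [[0, 0, 0.06], 0],
    [[0, 0, 0.04], 0],
    [[0, 0, 0], 0]
  ]
}}

```text
clock: 46.6
tool_pos: [567.5, 397.4, 198.8]
tool_rot: [-160.8, 90.0, -167.9]
ft_force: [-3.9, 0.5, 0.6]
grip_width: 0.005
```

Request:
{"fn": "carry_out", "kwargs": {
  "steps": [
    [[0, 0, 0.04], 0],
    [[0, 0, 0.03], 0],
    [[0, 0, 0], 0]
  ]
}}

```text
clock: 46.9
tool_pos: [568.2, 397.5, 198.6]
tool_rot: [-164.2, 89.8, -171.3]
ft_force: [-10.8, -1.1, 3.2]
grip_width: 0.006
```

The force rose to 10.8 N, so the lever is at its stop. I'll back off, rise clear and check.

Request:
{"fn": "carry_out", "kwargs": {
  "steps": [
    [[0, 0, -0.3], 0],
    [[0, 0, -0.4], 0],
    [[-0.8, 0, -0.4], 0],
    [[-1, 0, -0.4], 0],
    [[-1, 0, -0.5], 0],
    [[-1, 0, -0.5], 0],
    [[-0.5, -0.5, -0.5], 0],
    [[0, -0.8, -0.2], 0],
    [[0, -0.8, 0], 0],
    [[0, -0.8, 0], 0],
    [[0, -0.8, 0], 0],
    [[0, 0, 0], 0],
    [[0, 0, 0], 0]
  ]
}}

```text
clock: 48.2
tool_pos: [460.7, 298.7, 328.5]
tool_rot: [55.8, 89.9, 48.7]
ft_force: [0.1, -0.2, 0.1]
grip_width: 0.008
```

Run:
```python
from h import *
s=env.read_state();print(s["ft_force"],w2b(s["tool_pos"][:2]),s["tool_pos"][2],s["clock"])
f=env.grab_frame("wrist");g=env.grab_frame("side")
for n,z in(("switch",120),("switch_tip",130),("cup0",20)):
    for r in env.recognise(n,f)[:5]:
      e=r["extent"];print(n,round(r["p"],2),np.array(e),w2b(atz(f,((e[0]+e[2])/2,(e[1]+e[3])/2),z)[:2]))
a=cv2.resize(f["color"],(400,300));b=cv2.resize(g["color"][100:220,150:310],(400,300))
cv2.imwrite("pics/g.png",cv2.cvtColor(np.hstack([a,b]),cv2.COLOR_RGB2BGR))
```

```text
[ 0.1 -0.2  0.1] [-93.8  57.7] 328.54363881605934 48.2
switch 0.97 [351.2  59.7 389.   72.4] [ 11.3 169.4]
switch_tip 0.7 [307.3 164.6 339.4 192. ] [-27.9  65.6]
switch_tip 0.66 [350.4  58.3 392.4  74.8] [  9.1 167.6]
cup0 0.93 [354.3 212.2 391.3 241.1] [ 70.7 -29.4]
cup0 0.89 [306.  208.4 338.9 228.2] [ -1.4 -16.7]
cup0 0.89 [257.4 193.6 284.3 222.3] [-74.5  -1.1]
cup0 0.71 [362.5 167.4 397.2 193.9] [73.7 37.7]
cup0 0.65 [306.9 162.7 337.  189.2] [-5.4 44.5]
```

View pics/g.png

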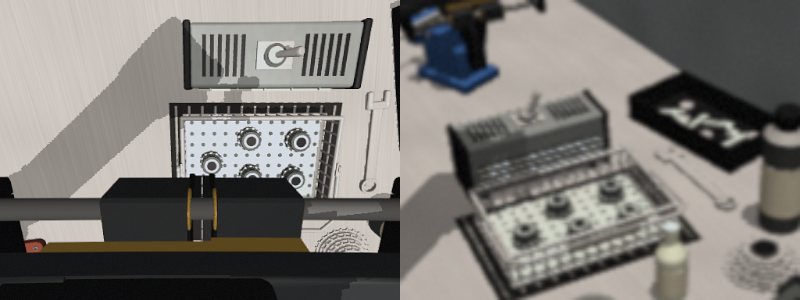

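The lever now leans to +x, at (285,52) in the wrist half. Its measured middle went from about -11 to +11 mm, so it is fully on. The cups are apart and the arm is clear, so I'm handing in.

```bash
python3 -c "
from workcell import env
print(env.finish_job())"
```

```text
the job is handed in; nothing more can be done
None
```

The job is done and handed in at about 48 s of the 72 s allowed. `finish_job` reports no verdict, so the results below are my own last checks.

- **Basket:** I lifted it by its bail and set it on the mat. It sat about 3 mm from the mat's middle and within 1° of square. The touchdown pressed up to about 14 N through the gripper before I released it.
- **Handle:** it is folded down on the side away from the blower, seen in the picture taken after folding.
- **Cups:** all five lie flat in one layer with middles roughly 67 mm or more apart, so the gaps are about 25 mm. I moved four of them and left the fifth where it stood. The last reading put that one 10 mm closer to its neighbour, at 61 mm, but the gripper partly hid it in that picture; the earlier, clearer view gave 67–69 mm. Either figure is above the required 52 mm.
- **Switch:** pushed until the force rose to about 11 N at the stop. The lever's middle went from about -11 mm to +11 mm, which matches fully on.
- **Bystanders:** I touched none that I know of, and the orange look-alike cup was never approached. I didn't measure their positions again at the end; those in the last picture looked unmoved.

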